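# Fetch the full filler tin from behind the cans

### The arm

A 6-joint arm with a two-finger parallel gripper is mounted at the origin on the work surface. World frame = base frame: x ahead of the robot, y to its left, z up, the work surface at z = 0. Lengths are in m, angles in rad, forces in N, time in s.
With the tool pointing down it reaches from about 0.4 to 0.825 m from the base axis. Payload 7 kg.
Tool frame: the origin (TCP) lies on the centre line of the jaws, within the pads' length; the fingertips stand tip_reach ahead of it and the grasp point (between the pads) is the TCP (tip_reach is the distance from the TCP to the fingertips, in m); z points along the fingers, y is the line along which they close (so a half turn about z gives the same grasp; the last joint's range is limited). The gripper opens to 88 mm and grips with 3 to 60 N. Pads are 19 mm wide; open, the fingers measure 130 mm over their backs; the gripper's body (78 mm by 193 mm) begins 47 mm behind the grasp point.
Start: joints at [-0.867, 0.359, 0.012, 0, -1.224, -0.288], TCP at [0.273, -0.617, 0.246] pointing down, gripper open.
Joint ranges: [-3.07, 3.07], [-1.43, 2.12], [-1.02, 1.25], [-3.03, 1.67], [-3.05, -0], [-3.03, 3.03]. Speed limits (rad/s): [2.39, 2.39, 3.01, 3.14, 3.14, 3.14].

### API

Orientations are given as [roll, pitch, yaw] about the fixed x, y, z axes, in that order (R = Rz(yaw) Ry(pitch) Rx(roll)).
In Python, from station import get_state, grab_frame, calibration, job_done, find_in, mark_of, tip_reach gives the robot as it stands.
- The arm moves only by the shell command python3 -m handwheel 'ROWS' [OPENING] [FORCE]. ROWS is JSON, a list of rows, each an object with "delta_pos": the shift along the world's x, y, z in units of 30 mm (1.0 is 30 mm), a list of three; "dr": the turn, a rotation vector about the world's x, y, z in degrees, a list of three. In form: [{"delta_pos": [tx, ty, tz], "dr": [rx, ry, rz]}, ...]. A call has 1 to 10 rows; each row shifts and turns the commanded pose from where the row before left it; what a row does not reach is not made up. A row lasts 1/10 s, in which the tool goes at most 50 mm and 8.59 degrees, less where a joint would pass 70% of its speed; a pose out of reach is approached as far as the arm can. A call is refused whole if a number of a shift passes 1 or a number of a turn 8.59, either way. A call with a gripper value outside its range is refused whole. OPENING is the closure, from -1 (fully open) to 1 (shut), set as the call begins (- or left out, the last holds). The fingers move at their own pace and stop on an object; FORCE is the grip in N (left out, the last holds). Time passes only in rows, so rows that do not move let the fingers close. It gives the time, the measured TCP pose, the force, the opening and the grip force at its end, in the units of the state.
- get_state(): the state, without advancing time (a new reading comes with each control period).
- grab_frame(name): name is "side" or "top" or "wrist"; returns the picture (400x640x3 uint8, red, green, blue); there is no depth.
- calibration(name): a dict with "fx", "fy", "cx", "cy" (pixels), "extrinsics" (4x4, takes a point from world to camera coordinates). Camera axes: x right, y down, z forward; pixel columns grow to the right and rows downward; lengths in m; the calibration is good to about 2 mm. A picture is of the moment at which its call begins: read the wrist's pose just before it. calibration takes no time and is no camera call; for the wrist camera it gives the pose at the moment of the call.
- job_done(): hands the job in; it is judged then, once.
Trained networks look in the newest picture that a camera, given by its name, has taken for a name from the list of things; names that differ only in an ending like _2 or _b are one class to them, and where a whole thing is asked for, a point or a joint stands for the part that bears it (a point fixed in the world has none). Each returns a list of dicts, best first, with "conf" (0 to 1); they miss things now and then, are a little off and sometimes report something else, mostly with a low value. They report only what shows in the picture. A call takes as long as a camera call. They do not tell look-alikes from the thing itself.
- find_in(camera, query): "location" ([column, row] in pixels, amid what is visible of it).
- mark_of(camera, query): "location" ([column, row] in pixels: a listed point, or the origin of a listed thing).
The state is a dict: "t": time; "q": joint angles; "qd": joint speeds; "joint_efforts": joint torques, N m; "eef_pos": TCP position; "ee_rot": TCP orientation; "force": force on the tool from outside, world axes, zero at the start; "moment": the same for the moment, N m; "width": finger opening in m; "gripper_force": force on a finger pad.
Only numpy, scipy, OpenCV 4.12 (cv2) and the standard library are available. Lean on these libraries where they do the work, as an engineer would, in place of code of your own. Each camera call takes 0.05 s, during which the arm holds its last target. There are 200 camera calls.

### The job

The two small filler tins on the black stock tray look alike but one is full and one is empty, and the spray can and the blue solvent can stand in front of them: first move both cans onto the green side tray and leave the tins alone meanwhile. Then take out both tins, feeling by their weight which is which, and stand the full one on the free part of the metal job tray beside the knife and the empty one in the white carton. Only then put each can back upright where it stood on the stock tray; tip none of these over and do not shift the wax tin or the knife.

Things in the scene. Friction and masses are not known exactly. Their poses are not given: they have to be found in the camera images.
- spray_can_center (a point): Spray paint can, upright, loose: white with a red band and a red cap, round, 53 mm diameter over its whole height (cap included), 150 mm tall, about 0.26 kg. Point at its centre, 75 mm above its foot, z up its axis. It is tall: take it from above by the cap (the top 42 mm). It stands on the half of the stock tray nearer the robot, in front of one of the small tins; which of the two changes.
- solvent_can_center (a point): Solvent can, upright, loose: blue rectangular tin with a white label and a black screw cap, 40 mm thick (its own x) by 66 mm wide (its own y); body 132 mm tall, with the cap (off-centre, 16 mm to its own +y, 28 mm diameter) 152 mm; about 0.28 kg. Point at the centre of the body, 66 mm above its foot, z up. Take it from above across the 40 mm thickness near the top of the body. It stands in front of the other small tin.
- tin_a_center (a point): Small round filler tin with a flat steel lid bearing a BLUE dot, upright, loose: 58 mm diameter, 55 mm tall, steel with a white label and green band. Point at its centre, 27.5 mm above its foot, z up. The dot is only the shade. It is either full (about 0.47 kg) or empty (about 0.09 kg); the other tin is the opposite, and only the weight tells.
- tin_b_center (a point): Small round filler tin just like tin_a but with a YELLOW dot on its lid; 58 mm diameter, 55 mm tall, point at its centre, 27.5 mm above its foot. Full or empty, the opposite of tin_a.
- stock_tray: Black plastic stock tray, fixed, 180 mm (its x) by 340 mm (its y), rim 18 mm high, walls and floor 4 mm. Origin under its centre, at the bench top. The two small tins stand in its back half (+x), 110 mm apart, each about 65 mm behind a can; the wax tin stands at its +y end.
- side_tray: Green plastic side tray, fixed, empty at the start, 150 mm (its x) by 220 mm (its y), rim 16 mm high, walls and floor 4 mm. Origin under its centre, at the bench top. Both cans fit side by side along its y.
- empties_carton: Low open white cardboard carton for empties, fixed, 140 mm (its x) by 180 mm (its y), walls 45 mm high, walls and floor 4 mm, flaps folded down outside its y ends. Origin under its centre, at the bench top.
- wax_tin_center (a point): Bystander: flat round wax tin, reddish brown with a brass lid rim, 69 mm diameter, 24 mm tall, loose on the stock tray's +y end. Point at its centre. Not to be shifted.
- job_free (a point): Bare aluminium job tray, fixed, 160 mm (x) by 220 mm (y), rim 14 mm high, walls and floor 3 mm; the point is the middle of its free part, on its floor, 21 mm to +x of the tray's centre and 3 mm above the bench top; axes as the tray. The free part is about 108 mm (x) by 214 mm (y); the filling knife lies along the tray's -x edge.
- knife_center (a point): Bystander: filling knife with a dark wooden handle and a steel blade, 180 mm long (its y), 26 mm wide, 16 mm high, lying loose along the -x edge of the job tray. Point at its centre. Not to be shifted.
There are look-alikes about, which are no part of the job. Leave any orange or purple look-alike of the part that bears tin_b_center alone.

How it is judged:
By the outcome, as a careful person would: the job done as asked, in the order asked, and still so for the second after the job is handed in, with the robot touching nothing.
It also fails if it takes over 144 s, if anything falls off the work surface, if the arm or the gripper's body presses on something with over 40 N, if the wrist force passes 120 N, or if a joint passes its speed limit or range.

## Working session

There is one attempt and no reset: what is moved stays moved. The work goes in short steps, Python scripts to look and compute and a shell command to move; the robot and the scene stay as the last step left them, time stands still between calls to the robot, and variables do not carry over. Pictures are saved under pics/ and viewed, at most 14 in all, crops included, and the job is handed in when it is done.

```bash
ls; mkdir -p pics
cat > h.py <<'E'
import numpy as np, cv2
from station import *
def shot(c,name=None):
    im=grab_frame(c)
    if name: cv2.imwrite(f'pics/{name}.png',cv2.cvtColor(im,cv2.COLOR_RGB2BGR))
    return im
def ray(c,px,z):
    k=calibration(c);E=np.array(k['extrinsics']);R,t=E[:3,:3],E[:3,3]
    d=R.T@np.array([(px[0]-k['cx'])/k['fx'],(px[1]-k['cy'])/k['fy'],1]);o=-R.T@t
    return o+d*(z-o[2])/d[2]
def proj(c,p):
    k=calibration(c);E=np.array(k['extrinsics']);q=E[:3,:3]@np.array(p)+E[:3,3]
    return np.array([k['fx']*q[0]/q[2]+k['cx'],k['fy']*q[1]/q[2]+k['cy']])
E
python3 - <<'E'
from h import *
print(get_state(),tip_reach)
Z=dict(spray_can_center=.079,solvent_can_center=.07,tin_a_center=.0315,tin_b_center=.0315,stock_tray=0,side_tray=0,empties_carton=0,wax_tin_center=.016,job_free=.003,knife_center=.011)
for c in('top','side'):
    shot(c,c+'0')
    k=calibration(c);E=np.array(k['extrinsics']);print(c,k['fx'],-E[:3,:3].T@E[:3,3],E[2,:3])
    for n,z in Z.items():
        for d in mark_of(c,n)[:4]:
            print(c,n,round(d['conf'],2),np.round(d['location'],0),np.round(ray(c,d['location'],z),3)[:2])
E
```

```text
pics
{'t': 0.0, 'q': array([-8.66905939e-01,  3.59361009e-01,  1.10910561e-02, -3.62693909e-04,
       -1.22409248e+00, -2.88126111e-01]), 'qd': array([ 0.00085322, -0.00041873,  0.00059413,  0.00028223,  0.00065431,
       -0.00085948]), 'joint_efforts': array([-4.05343872e-04, -5.82710123e+01,  2.93040562e+01,  6.99718907e+00,
        6.58313889e-03, -1.79835492e-04]), 'eef_pos': array([ 0.27244744, -0.61708839,  0.24465115]), 'ee_rot': array([ 3.13999421e+00, -1.18158285e-04, -2.72595179e+00]), 'force': array([-0.66007653,  0.02295693,  0.1421962 ]), 'moment': array([ 0.03818628,  0.00347026, -0.02669642]), 'gripper_force': 0.0, 'width': 0.08753674137663979} 0.019
top 368.83757493830507 [ 0.4022878  -0.01382171  1.01776695] [ 0.15218566  0.01211286 -0.98827769]
top spray_can_center 0.68 [318. 184.] [ 0.602 -0.01 ]
top solvent_can_center 0.79 [361. 188.] [ 0.596 -0.121]
top tin_a_center 0.85 [322. 164.] [ 0.668 -0.017]
top tin_b_center 0.87 [249. 250.] [0.427 0.17 ]
top tin_b_center 0.8 [388. 274.] [ 0.375 -0.2  ]
top tin_b_center 0.78 [363. 167.] [ 0.663 -0.13 ]
top stock_tray 0.7
[... 521 characters left out ...]
pray_can_center 0.86 [296. 180.] [ 0.607 -0.02 ]
side solvent_can_center 0.76 [313. 159.] [ 0.594 -0.113]
side tin_a_center 0.91 [273. 186.] [ 0.676 -0.019]
side tin_b_center 0.69 [341. 269.] [0.425 0.16 ]
side tin_b_center 0.64 [402. 166.] [ 0.372 -0.202]
side tin_b_center 0.51 [294. 157.] [ 0.661 -0.135]
side tin_b_center 0.44 [314. 158.] [ 0.608 -0.153]
side stock_tray 0.73 [283. 197.] [ 0.647 -0.018]
side side_tray 0.85 [366. 128.] [ 0.514 -0.346]
side empties_carton 0.95 [360. 216.] [ 0.433 -0.024]
side wax_tin_center 0.93 [267. 228.] [0.64  0.102]
side job_free 0.77 [266. 330.] [0.536 0.346]
side job_free 0.32 [295. 160.] [ 0.665 -0.149]
side knife_center 0.56 [300. 341.] [0.452 0.348]
```

```bash
python3 -c "
import cv2
a=cv2.imread('pics/top0.png')[120:320,140:500];b=cv2.imread('pics/side0.png')[80:380,220:460]
cv2.imwrite('pics/t1.png',cv2.resize(a,None,fx=2.2,fy=2.2,interpolation=2));cv2.imwrite('pics/s1.png',cv2.resize(b,None,fx=2,fy=2,interpolation=2))"
```

```text
(no output)
```

View pics/t1.png

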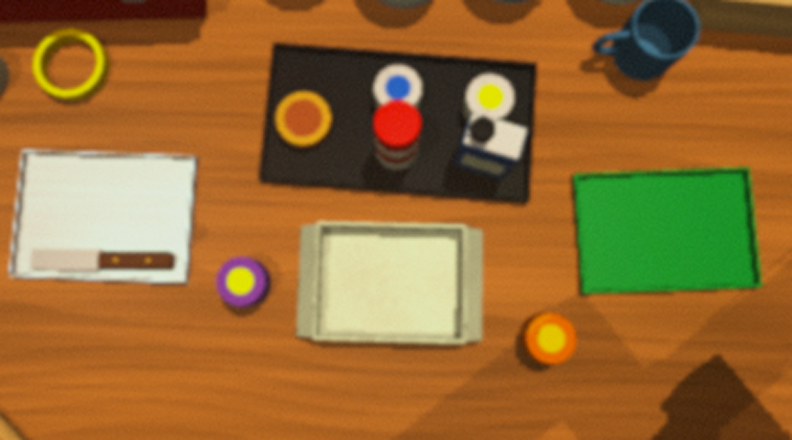

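View pics/s1.png

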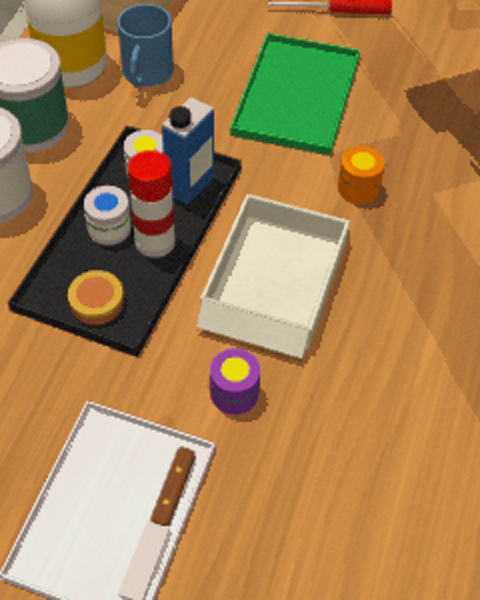

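The yellow-dot candidates are purple (249,250), orange (388,274) and steel-white (363,167). Only the steel one stands on the black tray, behind the solvent can, so it is tin_b, and the enlarged crop confirms this. tin_a (322,164) stands behind the spray can. Next I refine positions by colour.

```bash
cat >> h.py <<'E'
def blob(im,lo,hi,box,z,c,rect=False):
    x0,y0,x1,y1=box;h=cv2.cvtColor(im,cv2.COLOR_RGB2HSV)[y0:y1,x0:x1].copy()
    h[...,0]=(h[...,0].astype(int)+30)%180
    m=cv2.inRange(h,np.array(lo),np.array(hi))
    n,l,s,ce=cv2.connectedComponentsWithStats(m)
    if n<2: return None
    i=1+s[1:,4].argmax();p=ce[i]+[x0,y0]
    if rect:
        ct=cv2.findContours((l==i).astype(np.uint8),0,2)[0][0]
        b=cv2.boxPoints(cv2.minAreaRect(ct))+[x0,y0]
        return p,s[i,4],np.array([ray(c,q,z)[:2] for q in b]).round(3).tolist()
    return p.round(1),s[i,4],ray(c,p,z)[:2].round(4)
E
python3 - <<'E'
from h import *
R=lambda n:cv2.cvtColor(cv2.imread(f'pics/{n}.png'),cv2.COLOR_BGR2RGB)
t,s=R('top0'),R('side0')
red=([22,150,80],[37,255,255]);blu=([130,120,60],[155,255,255]);yel=([52,150,120],[65,255,255])
print('dotA',blob(t,*blu,(305,145,340,180),.059,'top'),blob(s,*blu,(255,165,285,195),.059,'side'))
print('dotB',blob(t,*yel,(345,150,380,180),.059,'top'),blob(s,*yel,(280,140,305,162),.059,'side'))
print('cap',blob(t,*red,(300,160,345,190),.154,'top',True))
x=t[160:190,305:340];print(blob(s,*red,(280,150,310,180),.14,'side'))
print('green',blob(t,[75,120,60],[105,255,255],(390,180,500,270),.016,'top',True))
print('black tray',blob(t,[0,0,0],[180,255,75],(250,130,390,220),.018,'top',True))
h=lambda im,b,f:cv2.resize(im[b[1]:b[3],b[0]:b[2]],None,fx=f,fy=f,interpolation=2)
a=h(t,(330,140,400,220),8);b=h(s,(275,110,345,190),8)
cv2.imwrite('pics/z1.png',cv2.cvtColor(np.hstack([a,b])[:, :],cv2.COLOR_RGB2BGR)[:,:1120][::1,::1]) 
im=np.hstack([a,b]);im=cv2.resize(im,(800,457));cv2.imwrite('pics/z1.png',im[...,::-1])
E
```

```text
dotA (array([320.5, 159.2]), np.int32(75), array([ 0.6735, -0.0139])) (array([272.5, 180.5]), np.int32(80), array([ 0.6718, -0.0156]))
dotB (array([362.3, 163.5]), np.int32(91), array([ 0.6649, -0.126 ])) (array([291.9, 151.6]), np.int32(67), array([ 0.6638, -0.1292]))
cap (array([320.05854801, 176.65105386]), np.int32(427), [[0.629, 0.013], [0.63, -0.04], [0.577, -0.041], [0.575, 0.012]])
(array([294.5, 167.4]), np.int32(466), array([ 0.6032, -0.0104]))
green (array([442.34277164, 224.59415285]), np.int32(4344), [[0.579, -0.237], [0.594, -0.463], [0.446, -0.463], [0.431, -0.241]])
black tray (array([319.27697232, 177.20768217]), np.int32(5311), [[0.558, 0.155], [0.738, 0.151], [0.72, -0.191], [0.541, -0.177]])
```

View pics/z1.png

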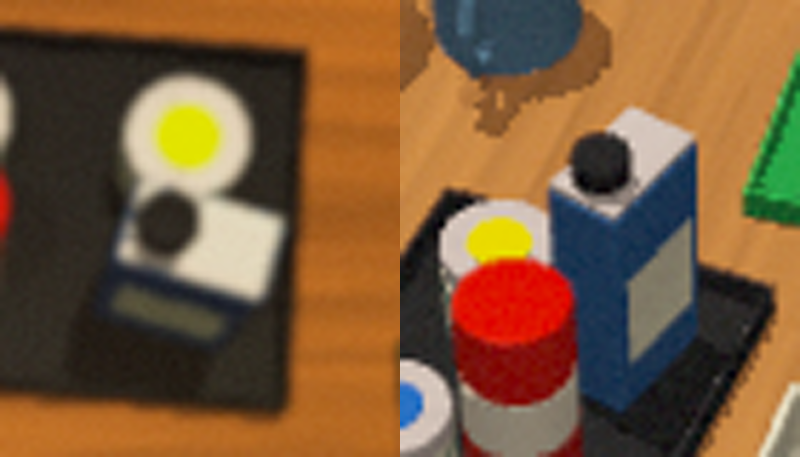

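Run:
```python
from h import *
A=np.array([[138,185],[287,215],[265,302],[118,265]])/5.714+[330,140]
B=np.array([[233,108],[293,140],[212,220],[152,183]])/5.714+[275,110]
for c,Q in(('top',A),('side',B)):
    P=np.array([ray(c,q,.136)[:2] for q in Q]);(cx,cy),wh,an=cv2.minAreaRect(P.astype(np.float32)*1000)
    print(P.round(3).tolist(),P.mean(0).round(4),(cx,cy),wh,an)
```

```text
[[0.621, -0.097], [0.609, -0.161], [0.571, -0.152], [0.586, -0.089]] [ 0.5967 -0.1247] (597.3861083984375, -124.98831176757812) (64.76256561279297, 39.20048904418945) 77.11265563964844
[[0.604, -0.159], [0.571, -0.148], [0.587, -0.088], [0.621, -0.101]] [ 0.5955 -0.1241] (595.3843383789062, -123.5495834350586) (62.53316879272461, 35.73673629760742) 73.3515396118164
```

```bash
python3 -m handwheel '[{"delta_pos":[0.6,0.91,0],"dr":[0,0,2.9]},{"delta_pos":[0.6,0.91,0],"dr":[0,0,2.9]},{"delta_pos":[0.6,0.91,0],"dr":[0,0,2.9]},{"delta_pos":[0.6,0.91,0],"dr":[0,0,2.9]},{"delta_pos":[0.6,0.91,0],"dr":[0,0,2.9]},{"delta_pos":[0.6,0.91,0],"dr":[0,0,2.9]},{"delta_pos":[0.6,0.91,0],"dr":[0,0,2.9]},{"delta_pos":[0.6,0.91,0],"dr":[0,0,2.9]},{"delta_pos":[0.6,0.91,0],"dr":[0,0,2.9]}]' -1 30
python3 -m handwheel '[{"delta_pos":[0.6,0.91,0],"dr":[0,0,2.9]},{"delta_pos":[0.6,0.91,0],"dr":[0,0,2.9]},{"delta_pos":[0.6,0.91,0],"dr":[0,0,2.9]},{"delta_pos":[0.6,0.91,0],"dr":[0,0,2.9]},{"delta_pos":[0.6,0.91,0],"dr":[0,0,2.9]},{"delta_pos":[0.6,0.91,0],"dr":[0,0,2.9]},{"delta_pos":[0.6,0.91,0],"dr":[0,0,2.9]},{"delta_pos":[0.6,0.91,0],"dr":[0,0,2.9]},{"delta_pos":[0.6,0.91,0],"dr":[0,0,2.9]},{"delta_pos":[0,0,0],"dr":[0,0,0]}]'
python3 - <<'E'
from h import *
im=shot('wrist','w1')
for p in([.596,-.1245,.136],[.603,-.014,.154],[.673,-.0145,.059],[.6645,-.1275,.059]): print(p,proj('wrist',p).round(1))
for n in('solvent_can_center','spray_can_center'): print(n,[(d['conf'],np.round(d['location'])) for d in mark_of('wrist',n)[:2]])
E
```

```text
t: 2.0
eef_pos: [0.4352, -0.3706, 0.2458]
ee_rot: [-3.141, 0.0, -2.268]
force: [0.2, -0.1, -0.3]
width: 0.0876
gripper_force: 0.0
t: 3.0
eef_pos: [0.5985, -0.1233, 0.2453]
ee_rot: [-3.141, 0.0, -1.81]
force: [-1.2, 0.3, -1.2]
width: 0.0878
gripper_force: 0.0
[0.596, -0.1245, 0.136] [320.2 205.1]
[0.603, -0.014, 0.154] [345.5 346.2]
[0.673, -0.0145, 0.059] [273.4 296.4]
[0.6645, -0.1275, 0.059] [248.9 193.1]
solvent_can_center []
spray_can_center [(0.87, array([334., 290.]))]
```

View pics/w1.png

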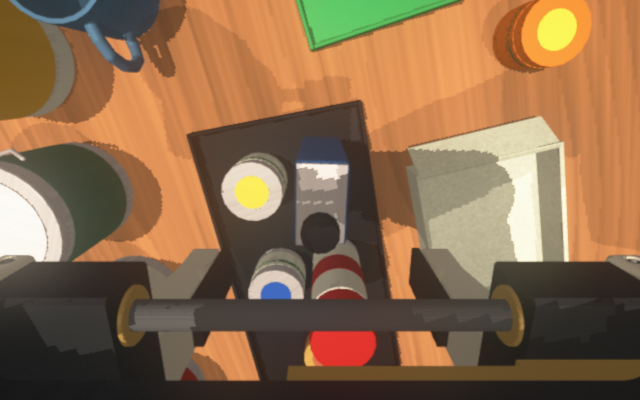

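The wrist view shows the solvent top centred at about (321,203) against a predicted (320,205), and aligned with the jaws. I descend and grip.

```bash
python3 -m handwheel '[{"delta_pos":[-0.08,-0.04,-0.82],"dr":[0,0,0]},{"delta_pos":[0,0,-0.82],"dr":[0,0,0]},{"delta_pos":[0,0,-0.82],"dr":[0,0,0]},{"delta_pos":[0,0,-0.82],"dr":[0,0,0]},{"delta_pos":[0,0,-0.82],"dr":[0,0,0]},{"delta_pos":[0,0,0],"dr":[0,0,0]}]' -1 
python3 -m handwheel '[{"delta_pos":[0,0,0],"dr":[0,0,0]},{"delta_pos":[0,0,0],"dr":[0,0,0]},{"delta_pos":[0,0,0],"dr":[0,0,0]},{"delta_pos":[0,0,0],"dr":[0,0,0]},{"delta_pos":[0,0,0],"dr":[0,0,0]},{"delta_pos":[0,0,0],"dr":[0,0,0]},{"delta_pos":[0,0,0],"dr":[0,0,0]}]' 1 25
```

```text
t: 3.75
eef_pos: [0.5914, -0.1283, 0.1195]
ee_rot: [3.136, -0.001, -1.817]
force: [0.0, -0.9, -0.5]
width: 0.0877
gripper_force: 0.0
t: 4.45
eef_pos: [0.5945, -0.1273, 0.1228]
ee_rot: [-3.141, 0.0, -1.815]
force: [1.2, -0.1, 2.4]
width: 0.0399
gripper_force: 24.7
```

```bash
python3 -m handwheel '[{"delta_pos":[0,0,0.3],"dr":[0,0,0]},{"delta_pos":[0,0,0.7],"dr":[0,0,0]},{"delta_pos":[0,0,0.8],"dr":[0,0,0]},{"delta_pos":[0,0,0.7],"dr":[0,0,0]},{"delta_pos":[-0.1,-0.3,0],"dr":[0,0,0]},{"delta_pos":[-0.15,-0.6,0],"dr":[0,0,0]},{"delta_pos":[-0.25,-0.8,0],"dr":[0,0,0]},{"delta_pos":[-0.25,-0.9,0],"dr":[0,0,0]},{"delta_pos":[-0.25,-0.9,0],"dr":[0,0,0]},{"delta_pos":[-0.25,-0.9,0],"dr":[0,0,0]}]'
python3 -m handwheel '[{"delta_pos":[-0.25,-0.9,0],"dr":[0,0,0]},{"delta_pos":[-0.25,-0.9,0],"dr":[0,0,0]},{"delta_pos":[-0.25,-0.9,0],"dr":[0,0,0]},{"delta_pos":[-0.25,-0.9,0],"dr":[0,0,0]},{"delta_pos":[-0.2,-0.7,0],"dr":[0,0,0]},{"delta_pos":[-0.15,-0.35,0],"dr":[0,0,0]},{"delta_pos":[-0.05,-0.1,0],"dr":[0,0,0]},{"delta_pos":[0,0,0],"dr":[0,0,0]},{"delta_pos":[0,0,0],"dr":[0,0,0]}]'
```

```text
t: 5.45
eef_pos: [0.5553, -0.2603, 0.1963]
ee_rot: [3.139, 0.0, -1.815]
force: [-0.8, -0.1, -3.3]
width: 0.0401
gripper_force: 24.7
t: 6.35
eef_pos: [0.5148, -0.401, 0.1974]
ee_rot: [3.141, 0.0, -1.814]
force: [0.1, -0.6, -3.4]
width: 0.0402
gripper_force: 24.7
```

```bash
python3 -m handwheel '[{"delta_pos":[0,0,-0.6],"dr":[0,0,0]},{"delta_pos":[0,0,-0.8],"dr":[0,0,0]},{"delta_pos":[0,0,-0.6],"dr":[0,0,0]},{"delta_pos":[0,0,-0.3],"dr":[0,0,0]},{"delta_pos":[0,0,-0.1],"dr":[0,0,0]},{"delta_pos":[0,0,-0.05],"dr":[0,0,0]},{"delta_pos":[0,0,0],"dr":[0,0,0]},{"delta_pos":[0,0,0],"dr":[0,0,0]}]'
python3 -m handwheel '[{"delta_pos":[0,0,0],"dr":[0,0,0]},{"delta_pos":[0,0,0],"dr":[0,0,0]},{"delta_pos":[0,0,0],"dr":[0,0,0]},{"delta_pos":[0,0,0],"dr":[0,0,0]},{"delta_pos":[0,0,0],"dr":[0,0,0]},{"delta_pos":[0,0,0.5],"dr":[0,0,0]},{"delta_pos":[0,0,1],"dr":[0,0,0]},{"delta_pos":[0,0,1],"dr":[0,0,0]},{"delta_pos":[0,0,1],"dr":[0,0,0]},{"delta_pos":[0,0,0.5],"dr":[0,0,0]}]' -1
```

```text
t: 7.15
eef_pos: [0.5152, -0.402, 0.125]
ee_rot: [-3.14, -0.0, -1.815]
force: [0.5, 0.3, -3.4]
width: 0.0402
gripper_force: 24.7
t: 8.15
eef_pos: [0.5155, -0.4024, 0.2474]
ee_rot: [-3.138, -0.001, -1.814]
force: [0.0, -1.1, 0.5]
width: 0.0875
gripper_force: 0.0
```

```bash
python3 -m handwheel '[{"delta_pos":[0.2,0.92,0],"dr":[0,0,1]},{"delta_pos":[0.2,0.92,0],"dr":[0,0,1]},{"delta_pos":[0.2,0.92,0],"dr":[0,0,1]},{"delta_pos":[0.2,0.92,0],"dr":[0,0,1]},{"delta_pos":[0.2,0.92,0],"dr":[0,0,1]},{"delta_pos":[0.2,0.92,0],"dr":[0,0,1]},{"delta_pos":[0.2,0.92,0],"dr":[0,0,1]}]'
python3 -m handwheel '[{"delta_pos":[0.21,0.92,0],"dr":[0,0,1]},{"delta_pos":[0.21,0.92,0],"dr":[0,0,1]},{"delta_pos":[0.21,0.92,0],"dr":[0,0,1]},{"delta_pos":[0.21,0.92,0],"dr":[0,0,1]},{"delta_pos":[0.21,0.92,0],"dr":[0,0,1]},{"delta_pos":[0.21,0.92,0],"dr":[0,0,1]},{"delta_pos":[0.21,0.92,0],"dr":[0,0,1]},{"delta_pos":[0,0,0],"dr":[0,0,0]},{"delta_pos":[0,0,0],"dr":[0,0,0]}]'
python3 - <<'E'
from h import *
im=shot('wrist','w2');s=shot('side','s2')
print(get_state()['eef_pos'],proj('wrist',[.603,-.014,.154]),find_in('wrist','spray_can_center')[:1])
for n,z in(('solvent_can_center',.07),('spray_can_center',.079)): print(n,[(d['conf'],ray('side',d['location'],z).round(3)) for d in mark_of('side',n)[:2]])
cv2.imwrite('pics/w2s.png',np.hstack([cv2.resize(im,(400,250)),cv2.resize(s,(400,250))])[...,::-1])
E
```

```text
t: 8.85
eef_pos: [0.5568, -0.2075, 0.2442]
ee_rot: [-3.141, 0.0, -1.692]
force: [0.4, -0.4, 0.5]
width: 0.0881
gripper_force: 0.0
t: 9.75
eef_pos: [0.6008, -0.0148, 0.244]
ee_rot: [3.141, -0.0, -1.569]
force: [0.3, -0.4, 0.3]
width: 0.0876
gripper_force: 0.0
[ 0.60061099 -0.01583647  0.24405382] [315.12729596 216.66023748] [{'location': [310.6, 202.2], 'conf': 0.86}]
solvent_can_center [(0.65, array([ 0.514, -0.391,  0.07 ])), (0.57, array([ 0.499, -0.274,  0.07 ]))]
spray_can_center [(0.57, array([ 0.604, -0.017,  0.079]))]
```

View pics/w2s.png

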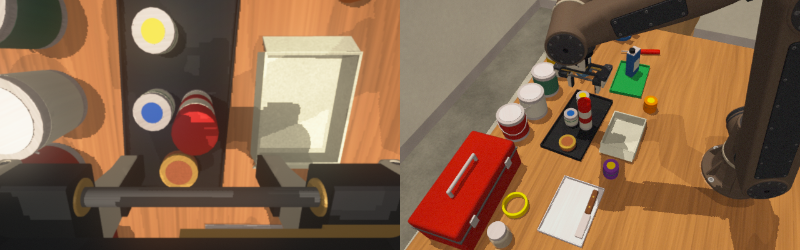

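The solvent can stands upright on the green tray. The spray cap is at about (312,213) against a predicted (315,217), so I take it.

```bash
python3 -m handwheel '[{"delta_pos":[0.08,0.05,-0.73],"dr":[0,0,0]},{"delta_pos":[0,0,-0.8],"dr":[0,0,0]},{"delta_pos":[0,0,-0.8],"dr":[0,0,0]},{"delta_pos":[0,0,-0.8],"dr":[0,0,0]},{"delta_pos":[0,0,-0.5],"dr":[0,0,0]},{"delta_pos":[0,0,0],"dr":[0,0,0]},{"delta_pos":[0,0,0],"dr":[0,0,0]},{"delta_pos":[0,0,0],"dr":[0,0,0]}]' -1
python3 -m handwheel '[{"delta_pos":[0,0,0],"dr":[0,0,0]},{"delta_pos":[0,0,0],"dr":[0,0,0]},{"delta_pos":[0,0,0],"dr":[0,0,0]},{"delta_pos":[0,0,0],"dr":[0,0,0]},{"delta_pos":[0,0,0],"dr":[0,0,0]},{"delta_pos":[0,0,0],"dr":[0,0,0]}]' 1 25
```

```text
t: 10.8
eef_pos: [0.604, -0.014, 0.1364]
ee_rot: [-3.14, 0.0, -1.571]
force: [0.0, -0.3, 1.1]
width: 0.0877
gripper_force: 0.0
t: 11.4
eef_pos: [0.6035, -0.0138, 0.1353]
ee_rot: [-3.141, 0.0, -1.57]
force: [1.2, -0.3, 1.1]
width: 0.052
gripper_force: 24.9
```

```bash
python3 -m handwheel '[{"delta_pos":[0,0,0.3],"dr":[0,0,0]},{"delta_pos":[0,0,0.7],"dr":[0,0,0]},{"delta_pos":[0,0,0.8],"dr":[0,0,0]},{"delta_pos":[0,0,0.7],"dr":[0,0,0]},{"delta_pos":[-0.1,-0.3,0],"dr":[0,0,0]},{"delta_pos":[-0.2,-0.6,0],"dr":[0,0,0]},{"delta_pos":[-0.3,-0.8,0],"dr":[0,0,0]},{"delta_pos":[-0.3,-0.9,0],"dr":[0,0,0]},{"delta_pos":[-0.3,-0.9,0],"dr":[0,0,0]},{"delta_pos":[-0.3,-0.9,0],"dr":[0,0,0]}]'
python3 -m handwheel '[{"delta_pos":[-0.3,-0.9,0],"dr":[0,0,0]},{"delta_pos":[-0.3,-0.9,0],"dr":[0,0,0]},{"delta_pos":[-0.3,-0.9,0],"dr":[0,0,0]},{"delta_pos":[-0.3,-0.9,0],"dr":[0,0,0]},{"delta_pos":[-0.2,-0.8,0],"dr":[0,0,0]},{"delta_pos":[-0.15,-0.5,0],"dr":[0,0,0]},{"delta_pos":[-0.05,-0.15,0],"dr":[0,0,0]},{"delta_pos":[0,0,0],"dr":[0,0,0]},{"delta_pos":[0,0,0],"dr":[0,0,0]}]'
```

```text
t: 12.4
eef_pos: [0.5561, -0.1477, 0.2087]
ee_rot: [3.139, 0.0, -1.571]
force: [0.4, -0.6, -3.2]
width: 0.0521
gripper_force: 24.9
t: 13.3
eef_pos: [0.5101, -0.2969, 0.2098]
ee_rot: [3.141, 0.0, -1.57]
force: [0.9, -0.1, -2.6]
width: 0.052
gripper_force: 24.9
```

```bash
python3 -m handwheel '[{"delta_pos":[0,0,-0.6],"dr":[0,0,0]},{"delta_pos":[0,0,-0.8],"dr":[0,0,0]},{"delta_pos":[0,0,-0.6],"dr":[0,0,0]},{"delta_pos":[0,0,-0.3],"dr":[0,0,0]},{"delta_pos":[0,0,-0.1],"dr":[0,0,0]},{"delta_pos":[0,0,-0.06],"dr":[0,0,0]},{"delta_pos":[0,0,0],"dr":[0,0,0]},{"delta_pos":[0,0,0],"dr":[0,0,0]}]'
python3 -m handwheel '[{"delta_pos":[0,0,0],"dr":[0,0,0]},{"delta_pos":[0,0,0],"dr":[0,0,0]},{"delta_pos":[0,0,0],"dr":[0,0,0]},{"delta_pos":[0,0,0],"dr":[0,0,0]},{"delta_pos":[0,0,0],"dr":[0,0,0]},{"delta_pos":[0,0,0.5],"dr":[0,0,0]},{"delta_pos":[0,0,1],"dr":[0,0,0]},{"delta_pos":[0,0,1],"dr":[0,0,0]},{"delta_pos":[0,0,0.8],"dr":[0,0,0]},{"delta_pos":[0,0,0],"dr":[0,0,0]}]' -1
```

```text
t: 14.1
eef_pos: [0.5107, -0.2975, 0.1372]
ee_rot: [-3.14, -0.0, -1.57]
force: [0.1, 0.9, -2.3]
width: 0.0522
gripper_force: 24.9
t: 15.1
eef_pos: [0.5119, -0.2982, 0.2394]
ee_rot: [-3.136, -0.002, -1.57]
force: [0.4, -0.6, 0.0]
width: 0.0874
gripper_force: 0.0
```

```bash
python3 -m handwheel '[{"delta_pos":[0.73,0.81,0],"dr":[0,0,0]},{"delta_pos":[0.73,0.81,0],"dr":[0,0,0]},{"delta_pos":[0.73,0.81,0],"dr":[0,0,0]},{"delta_pos":[0.73,0.81,0],"dr":[0,0,0]},{"delta_pos":[0.73,0.81,0],"dr":[0,0,0]},{"delta_pos":[0.73,0.81,0],"dr":[0,0,0]},{"delta_pos":[0.7,0.81,0],"dr":[0,0,0]},{"delta_pos":[0,0,-0.7],"dr":[0,0,0]},{"delta_pos":[0,0,-0.8],"dr":[0,0,0]},{"delta_pos":[0,0,0],"dr":[0,0,0]}]'
python3 -m handwheel '[{"delta_pos":[0,0,0],"dr":[0,0,0]},{"delta_pos":[0,0,0],"dr":[0,0,0]}]'
python3 - <<'E'
from h import *
im=shot('wrist','w3');shot('top','t3')
print(get_state()['eef_pos'])
print(blob(im,[52,150,120],[65,255,255],(200,100,420,290),.059,'wrist'))
for c,n,z in(('top','spray_can_center',.079),('top','solvent_can_center',.07)): print(n,[(d['conf'],ray(c,d['location'],z).round(3)) for d in mark_of(c,n)[:2]])
E
```

```text
t: 16.1
eef_pos: [0.6604, -0.1267, 0.1859]
ee_rot: [3.134, 0.001, -1.57]
force: [-0.2, 0.2, -1.2]
width: 0.0875
gripper_force: 0.0
t: 16.3
eef_pos: [0.6632, -0.1276, 0.1917]
ee_rot: [-3.14, -0.0, -1.57]
force: [0.4, 0.2, 0.9]
width: 0.0877
gripper_force: 0.0
[ 0.66319328 -0.12754688  0.19184347]
(array([319.3, 196.9]), np.int32(1131), array([ 0.6631, -0.1267]))
spray_can_center [(0.6, array([ 0.508, -0.297,  0.079]))]
solvent_can_center [(0.57, array([ 0.524, -0.403,  0.07 ]))]
```

View pics/t3.png

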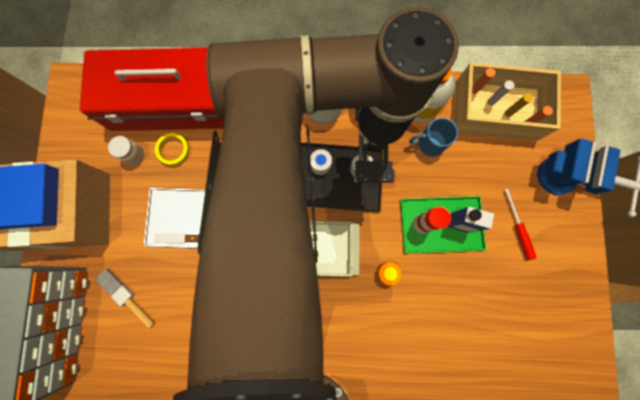

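```bash
python3 - <<'E'
from h import *
for p in([(362,129)],[(320,129)],[(405,130)]):
    for z in(0,.05,.1,.15): print(p,z,ray('top',p[0],z).round(3))
E
python3 -c "
import cv2
a=cv2.imread('pics/s2.png')[90:250,200:360];b=cv2.imread('pics/w3.png')
import numpy as np
cv2.imwrite('pics/c3.png',np.hstack([cv2.resize(a,(400,400)),cv2.resize(b,(400,400))]))"
```

```text
[(362, 129)] 0 [ 0.783 -0.131  0.   ]
[(362, 129)] 0.05 [ 0.764 -0.125  0.05 ]
[(362, 129)] 0.1 [ 0.746 -0.119  0.1  ]
[(362, 129)] 0.15 [ 0.727 -0.114  0.15 ]
[(320, 129)] 0 [ 0.78 -0.01  0.  ]
[(320, 129)] 0.05 [ 0.761 -0.01   0.05 ]
[(320, 129)] 0.1 [ 0.743 -0.01   0.1  ]
[(320, 129)] 0.15 [ 0.724 -0.011  0.15 ]
[(405, 130)] 0 [ 0.783 -0.254  0.   ]
[(405, 130)] 0.05 [ 0.765 -0.243  0.05 ]
[(405, 130)] 0.1 [ 0.746 -0.231  0.1  ]
[(405, 130)] 0.15 [ 0.727 -0.219  0.15 ]
```

View pics/c3.png

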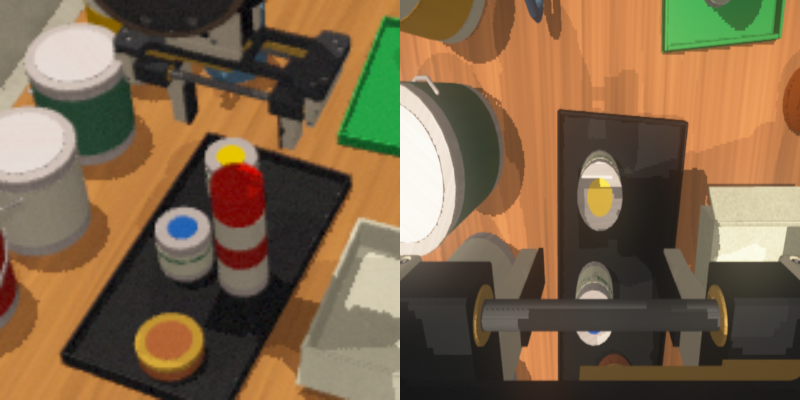

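The big cans behind are close to the gripper's body if it lies along x, so I turn the gripper 90° to close along y. That also suits the carton and keeps the fingers off the knife.

```bash
python3 -c "
from station import *; print(get_state()['q'])"
python3 -m handwheel '[{"delta_pos":[0,0,0],"dr":[0,0,8.5]},{"delta_pos":[0,0,0],"dr":[0,0,8.5]},{"delta_pos":[0,0,0],"dr":[0,0,8.5]},{"delta_pos":[0,0,0],"dr":[0,0,8.5]},{"delta_pos":[0,0,0],"dr":[0,0,8.5]},{"delta_pos":[0,0,0],"dr":[0,0,8.5]},{"delta_pos":[0,0,0],"dr":[0,0,8.5]},{"delta_pos":[0,0,0],"dr":[0,0,8.5]},{"delta_pos":[0,0,0],"dr":[0,0,8.5]},{"delta_pos":[0,0,0],"dr":[0,0,8.5]}]'
python3 -m handwheel '[{"delta_pos":[0,0,0],"dr":[0,0,4.5]},{"delta_pos":[0,0,0],"dr":[0,0,0]},{"delta_pos":[0,0,0],"dr":[0,0,0]}]'
python3 -c "
from station import *; print(get_state()['q'])"
```

```text
[ 9.81811050e-02  3.92944771e-01 -6.27175407e-02  1.38851683e-04
 -1.11336820e+00 -9.80450643e-02]
t: 17.5
eef_pos: [0.6628, -0.1274, 0.1911]
ee_rot: [-3.141, -0.001, -0.081]
force: [-0.7, 0.7, -0.3]
width: 0.0874
gripper_force: 0.0
t: 17.8
eef_pos: [0.6627, -0.1274, 0.1908]
ee_rot: [3.142, -0.001, -0.011]
force: [0.0, 0.1, -0.3]
width: 0.0877
gripper_force: 0.0
[ 9.83616231e-02  3.93614930e-01 -6.33500146e-02  8.79312072e-05
 -1.11317071e+00  1.46144570e+00]
```

```bash
python3 -m handwheel '[{"delta_pos":[0,0,-0.7],"dr":[0,0,0]},{"delta_pos":[0,0,-0.9],"dr":[0,0,0]},{"delta_pos":[0,0,-0.9],"dr":[0,0,0]},{"delta_pos":[0,0,-0.9],"dr":[0,0,0]},{"delta_pos":[0,0,-0.9],"dr":[0,0,0]},{"delta_pos":[0,0,-0.5],"dr":[0,0,0]},{"delta_pos":[0,0,-0.1],"dr":[0,0,0]},{"delta_pos":[0,0,0],"dr":[0,0,0]},{"delta_pos":[0,0,0],"dr":[0,0,0]}]' -1
python3 -m handwheel '[{"delta_pos":[0,0,0],"dr":[0,0,0]},{"delta_pos":[0,0,0],"dr":[0,0,0]},{"delta_pos":[0,0,0],"dr":[0,0,0]},{"delta_pos":[0,0,0],"dr":[0,0,0]},{"delta_pos":[0,0,0],"dr":[0,0,0]},{"delta_pos":[0,0,0],"dr":[0,0,0]}]' 1 30
python3 -m handwheel '[{"delta_pos":[0,0,0.3],"dr":[0,0,0]},{"delta_pos":[0,0,0.7],"dr":[0,0,0]},{"delta_pos":[0,0,0.9],"dr":[0,0,0]},{"delta_pos":[0,0,0.9],"dr":[0,0,0]},{"delta_pos":[0,0,0.7],"dr":[0,0,0]},{"delta_pos":[0,0,0.3],"dr":[0,0,0]},{"delta_pos":[0,0,0],"dr":[0,0,0]},{"delta_pos":[0,0,0],"dr":[0,0,0]},{"delta_pos":[0,0,0],"dr":[0,0,0]}]'
```

```text
t: 18.7
eef_pos: [0.6636, -0.1273, 0.0448]
ee_rot: [3.142, -0.002, -0.008]
force: [-0.3, -0.6, 0.4]
width: 0.0877
gripper_force: 0.0
t: 19.3
eef_pos: [0.6627, -0.1273, 0.0436]
ee_rot: [3.142, -0.0, -0.008]
force: [-1.1, -1.0, 3.0]
width: 0.057
gripper_force: 30.0
t: 20.2
eef_pos: [0.6618, -0.1272, 0.1557]
ee_rot: [-3.141, 0.002, -0.009]
force: [0.1, 0.0, -1.2]
width: 0.0571
gripper_force: 30.0
```

```bash
python3 -m handwheel '[{"delta_pos":[0,0,0],"dr":[0,0,0]},{"delta_pos":[0,0,0],"dr":[0,0,0]}]'
```

```text
t: 20.4
eef_pos: [0.6623, -0.1273, 0.1564]
ee_rot: [3.141, 0.002, -0.008]
force: [0.3, -0.8, -1.7]
width: 0.0574
gripper_force: 30.0
```

```bash
python3 -m handwheel '[{"delta_pos":[-0.4,0.19,0],"dr":[0,0,0]},{"delta_pos":[-0.7,0.33,0],"dr":[0,0,0]},{"delta_pos":[-0.9,0.43,0],"dr":[0,0,0]},{"delta_pos":[-0.9,0.43,0],"dr":[0,0,0]},{"delta_pos":[-0.9,0.43,0],"dr":[0,0,0]},{"delta_pos":[-0.9,0.43,0],"dr":[0,0,0]},{"delta_pos":[-0.9,0.43,0],"dr":[0,0,0]},{"delta_pos":[-0.9,0.43,0],"dr":[0,0,0]},{"delta_pos":[-0.7,0.33,0],"dr":[0,0,0]},{"delta_pos":[-0.47,0.2,0],"dr":[0,0,0]}]'
python3 -m handwheel '[{"delta_pos":[0,0,0],"dr":[0,0,0]},{"delta_pos":[0,0,0],"dr":[0,0,0]},{"delta_pos":[0,0,0],"dr":[0,0,0]},{"delta_pos":[0,0,0],"dr":[0,0,0]}]'
python3 - <<'E'
from h import *
f=[]
for i in range(6): shot('wrist' if i else 'side','s4' if not i else 'w4'); f.append(get_state()['force'][2])
print(np.round(f,2))
im=cv2.imread('pics/s4.png')[120:320,240:480]
cv2.imwrite('pics/c4.png',np.hstack([cv2.resize(im,(420,350)),cv2.resize(cv2.imread('pics/w4.png'),(380,350))]))
E
```

```text
t: 21.4
eef_pos: [0.4311, -0.018, 0.1574]
ee_rot: [-3.141, -0.0, -0.008]
force: [0.9, 0.2, -0.6]
width: 0.0572
gripper_force: 30.0
t: 21.8
eef_pos: [0.4332, -0.0185, 0.1572]
ee_rot: [3.141, 0.0, -0.009]
force: [0.3, 0.0, -0.9]
width: 0.0572
gripper_force: 30.0
[-1.38 -0.86 -1.45 -0.51  0.11 -0.47]
```

View pics/c4.png

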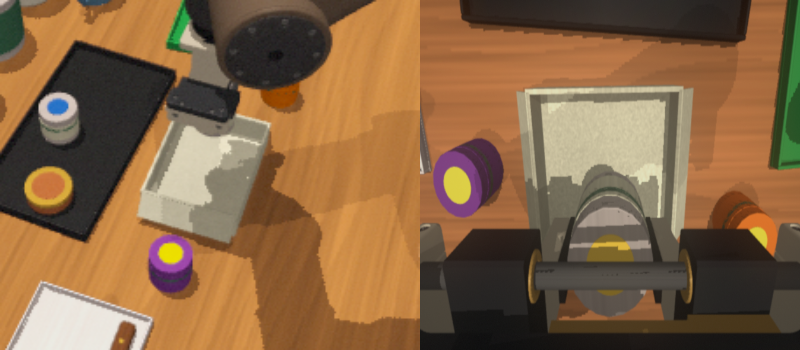

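Mean Fz of about −0.8 N means 0.08 kg, so tin_b is empty, and it now hangs over the carton. I lower it.

```bash
python3 -m handwheel '[{"delta_pos":[0,0,-0.5],"dr":[0,0,0]},{"delta_pos":[0,0,-0.9],"dr":[0,0,0]},{"delta_pos":[0,0,-0.9],"dr":[0,0,0]},{"delta_pos":[0,0,-0.8],"dr":[0,0,0]},{"delta_pos":[0,0,-0.4],"dr":[0,0,0]},{"delta_pos":[0,0,-0.15],"dr":[0,0,0]},{"delta_pos":[0,0,-0.08],"dr":[0,0,0]},{"delta_pos":[0,0,0],"dr":[0,0,0]},{"delta_pos":[0,0,0],"dr":[0,0,0]}]'
python3 -m handwheel '[{"delta_pos":[0,0,0],"dr":[0,0,0]},{"delta_pos":[0,0,0],"dr":[0,0,0]},{"delta_pos":[0,0,0],"dr":[0,0,0]},{"delta_pos":[0,0,0],"dr":[0,0,0]},{"delta_pos":[0,0,0],"dr":[0,0,0]},{"delta_pos":[0,0,0.5],"dr":[0,0,0]},{"delta_pos":[0,0,1],"dr":[0,0,0]},{"delta_pos":[0,0,1],"dr":[0,0,0]},{"delta_pos":[0,0,1],"dr":[0,0,0]},{"delta_pos":[0,0,0.5],"dr":[0,0,0]}]' -0.7
```

```text
t: 23.0
eef_pos: [0.4331, -0.0182, 0.0461]
ee_rot: [-3.141, -0.001, -0.008]
force: [-0.7, -0.2, -1.4]
width: 0.0573
gripper_force: 30.0
t: 24.0
eef_pos: [0.4335, -0.0181, 0.168]
ee_rot: [-3.141, -0.003, -0.008]
force: [0.7, -0.1, -0.1]
width: 0.0745
gripper_force: 0.0
```

```bash
python3 -m handwheel '[{"delta_pos":[0.88,0.01,0.1],"dr":[0,0,0]},{"delta_pos":[0.88,0.01,0.1],"dr":[0,0,0]},{"delta_pos":[0.88,0.01,0.1],"dr":[0,0,0]},{"delta_pos":[0.88,0.01,0.1],"dr":[0,0,0]},{"delta_pos":[0.88,0.01,0.1],"dr":[0,0,0]},{"delta_pos":[0.88,0.01,0.1],"dr":[0,0,0]},{"delta_pos":[0.88,0.01,0.1],"dr":[0,0,0]},{"delta_pos":[0.88,0.01,0],"dr":[0,0,0]},{"delta_pos":[0.88,0.01,0],"dr":[0,0,0]},{"delta_pos":[0,0,0],"dr":[0,0,0]}]' -1
python3 -m handwheel '[{"delta_pos":[0,0,0],"dr":[0,0,0]},{"delta_pos":[0,0,0],"dr":[0,0,0]}]'
python3 - <<'E'
from h import *
im=shot('wrist','w5'); print(get_state()['eef_pos'])
print(blob(im,[130,120,60],[155,255,255],(200,100,420,290),.059,'wrist'))
E
```

```text
t: 25.0
eef_pos: [0.6723, -0.0158, 0.1851]
ee_rot: [3.141, 0.001, -0.009]
force: [-0.4, 0.3, -1.2]
width: 0.0874
gripper_force: 0.0
t: 25.2
eef_pos: [0.6693, -0.0157, 0.1862]
ee_rot: [3.142, 0.001, -0.008]
force: [0.1, 0.2, 0.5]
width: 0.0875
gripper_force: 0.0
[ 0.66933841 -0.01571764  0.18650599]
(array([319.4, 195. ]), np.int32(1154), array([ 0.6719, -0.0141]))
```

```bash
python3 -m handwheel '[{"delta_pos":[0.08,0.05,-0.7],"dr":[0,0,0]},{"delta_pos":[0,0,-0.9],"dr":[0,0,0]},{"delta_pos":[0,0,-0.9],"dr":[0,0,0]},{"delta_pos":[0,0,-0.9],"dr":[0,0,0]},{"delta_pos":[0,0,-0.9],"dr":[0,0,0]},{"delta_pos":[0,0,-0.4],"dr":[0,0,0]},{"delta_pos":[0,0,-0.05],"dr":[0,0,0]},{"delta_pos":[0,0,0],"dr":[0,0,0]},{"delta_pos":[0,0,0],"dr":[0,0,0]}]' -1
python3 -m handwheel '[{"delta_pos":[0,0,0],"dr":[0,0,0]},{"delta_pos":[0,0,0],"dr":[0,0,0]},{"delta_pos":[0,0,0],"dr":[0,0,0]},{"delta_pos":[0,0,0],"dr":[0,0,0]},{"delta_pos":[0,0,0],"dr":[0,0,0]},{"delta_pos":[0,0,0],"dr":[0,0,0]}]' 1 30
python3 -m handwheel '[{"delta_pos":[0,0,0.3],"dr":[0,0,0]},{"delta_pos":[0,0,0.7],"dr":[0,0,0]},{"delta_pos":[0,0,0.9],"dr":[0,0,0]},{"delta_pos":[0,0,0.9],"dr":[0,0,0]},{"delta_pos":[0,0,0.7],"dr":[0,0,0]},{"delta_pos":[0,0,0.3],"dr":[0,0,0]},{"delta_pos":[0,0,0],"dr":[0,0,0]},{"delta_pos":[0,0,0],"dr":[0,0,0]},{"delta_pos":[0,0,0],"dr":[0,0,0]}]'
python3 - <<'E'
from h import *
f=[]
for i in range(5): shot('top' if i else 'side','s6' if not i else 't6'); f.append(get_state()['force'][2])
print(np.round(f,2))
for c in('top','side'):
  print(c,[(round(d['conf'],2),ray(c,d['location'],.003).round(3)) for d in mark_of(c,'job_free')[:1]],[(round(d['conf'],2),ray(c,d['location'],.011).round(3)) for d in mark_of(c,'knife_center')[:1]])
E
```

```text
t: 26.15
eef_pos: [0.6735, -0.014, 0.0457]
ee_rot: [-3.141, -0.002, -0.008]
force: [0.4, -0.2, -0.6]
width: 0.0878
gripper_force: 0.0
t: 26.75
eef_pos: [0.6726, -0.0144, 0.0442]
ee_rot: [3.141, -0.0, -0.008]
force: [-0.5, -1.0, 3.1]
width: 0.0577
gripper_force: 30.0
t: 27.65
eef_pos: [0.6715, -0.0142, 0.1561]
ee_rot: [3.141, 0.003, -0.009]
force: [0.6, -0.0, -4.9]
width: 0.0579
gripper_force: 30.0
[-5.21 -5.31 -4.71 -4.99 -5.2 ]
top [(0.22, array([ 0.71 , -0.01 ,  0.003]))] []
side [(0.88, array([0.529, 0.344, 0.003]))] []
```

tin_a weighs about 5 N, so it is the full one and goes to the job tray.

```bash
python3 -m handwheel '[{"delta_pos":[-0.15,0.4,0],"dr":[0,0,0]},{"delta_pos":[-0.26,0.7,0],"dr":[0,0,0]},{"delta_pos":[-0.335,0.9,0],"dr":[0,0,0]},{"delta_pos":[-0.335,0.9,0],"dr":[0,0,0]},{"delta_pos":[-0.335,0.9,0],"dr":[0,0,0]},{"delta_pos":[-0.335,0.9,0],"dr":[0,0,0]},{"delta_pos":[-0.335,0.9,0],"dr":[0,0,0]},{"delta_pos":[-0.335,0.9,0],"dr":[0,0,0]}]'
python3 -m handwheel '[{"delta_pos":[-0.335,0.9,0],"dr":[0,0,0]},{"delta_pos":[-0.335,0.9,0],"dr":[0,0,0]},{"delta_pos":[-0.335,0.9,0],"dr":[0,0,0]},{"delta_pos":[-0.335,0.9,0],"dr":[0,0,0]},{"delta_pos":[-0.335,0.9,0],"dr":[0,0,0]},{"delta_pos":[-0.26,0.7,0],"dr":[0,0,0]},{"delta_pos":[-0.15,0.4,0],"dr":[0,0,0]},{"delta_pos":[0,0,0],"dr":[0,0,0]},{"delta_pos":[0,0,0],"dr":[0,0,0]},{"delta_pos":[0,0,0],"dr":[0,0,0]}]'
python3 - <<'E'
from h import *
a=shot('wrist','w7');b=shot('side','s7')
print(get_state()['eef_pos'])
cv2.imwrite('pics/c7.png',np.hstack([cv2.resize(a,(480,300)),cv2.resize(b[200:400,200:400],(300,300))])[...,::-1])
E
```

```text
t: 28.9
eef_pos: [0.5991, 0.1824, 0.1583]
ee_rot: [-3.141, -0.0, -0.008]
force: [-0.7, -0.2, -6.0]
width: 0.0583
gripper_force: 30.0
t: 29.9
eef_pos: [0.5375, 0.348, 0.158]
ee_rot: [3.141, 0.0, -0.009]
force: [1.0, 0.4, -5.5]
width: 0.058
gripper_force: 30.0
[0.53766009 0.34797063 0.15799333]
```

View pics/c7.png

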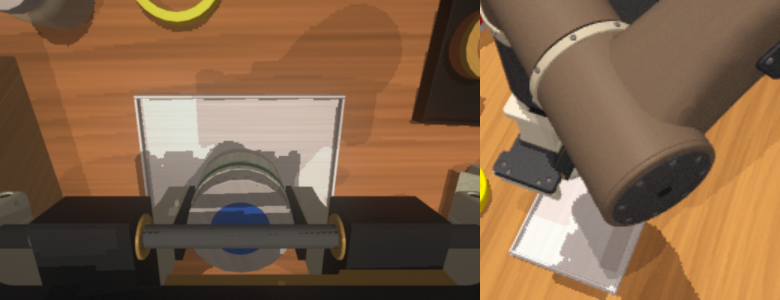

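```bash
python3 -m handwheel '[{"delta_pos":[0,0,-0.5],"dr":[0,0,0]},{"delta_pos":[0,0,-0.9],"dr":[0,0,0]},{"delta_pos":[0,0,-0.9],"dr":[0,0,0]},{"delta_pos":[0,0,-0.8],"dr":[0,0,0]},{"delta_pos":[0,0,-0.4],"dr":[0,0,0]},{"delta_pos":[0,0,-0.17],"dr":[0,0,0]},{"delta_pos":[0,0,-0.1],"dr":[0,0,0]},{"delta_pos":[0,0,0],"dr":[0,0,0]},{"delta_pos":[0,0,0],"dr":[0,0,0]}]'
python3 -m handwheel '[{"delta_pos":[0,0,0],"dr":[0,0,0]},{"delta_pos":[0,0,0],"dr":[0,0,0]},{"delta_pos":[0,0,0],"dr":[0,0,0]},{"delta_pos":[0,0,0],"dr":[0,0,0]},{"delta_pos":[0,0,0],"dr":[0,0,0]},{"delta_pos":[0,0,0.5],"dr":[0,0,0]},{"delta_pos":[0,0,1],"dr":[0,0,0]},{"delta_pos":[0,0,1],"dr":[0,0,0]},{"delta_pos":[0,0,1],"dr":[0,0,0]},{"delta_pos":[0,0,1],"dr":[0,0,0]}]' -0.8
python3 -m handwheel '[{"delta_pos":[0,0,1],"dr":[0,0,0]},{"delta_pos":[0,0,1],"dr":[0,0,0]},{"delta_pos":[0,0,0.3],"dr":[0,0,0]},{"delta_pos":[0,0,0],"dr":[0,0,0]}]' -1
```

```text
t: 30.9
eef_pos: [0.5379, 0.3494, 0.046]
ee_rot: [-3.14, -0.001, -0.008]
force: [0.8, 0.4, -5.4]
width: 0.0578
gripper_force: 30.0
t: 31.9
eef_pos: [0.5375, 0.3487, 0.1825]
ee_rot: [-3.141, -0.001, -0.008]
force: [0.7, 0.1, -0.2]
width: 0.079
gripper_force: 0.0
t: 32.3
eef_pos: [0.5379, 0.3493, 0.2517]
ee_rot: [-3.139, -0.003, -0.008]
force: [-0.2, 0.8, 0.3]
width: 0.0875
gripper_force: 0.0
```

```bash
python3 -m handwheel '[{"delta_pos":[-0.04,-0.9,0],"dr":[0,0,-3.7]},{"delta_pos":[-0.04,-0.9,0],"dr":[0,0,-3.7]},{"delta_pos":[-0.04,-0.9,0],"dr":[0,0,-3.7]},{"delta_pos":[-0.04,-0.9,0],"dr":[0,0,-3.7]},{"delta_pos":[-0.04,-0.9,0],"dr":[0,0,-3.7]},{"delta_pos":[-0.04,-0.9,0],"dr":[0,0,-3.7]},{"delta_pos":[-0.04,-0.9,0],"dr":[0,0,-3.7]},{"delta_pos":[-0.04,-0.9,0],"dr":[0,0,-3.7]}]'
python3 -m handwheel '[{"delta_pos":[-0.04,-0.9,0],"dr":[0,0,-3.7]},{"delta_pos":[-0.04,-0.9,0],"dr":[0,0,-3.7]},{"delta_pos":[-0.04,-0.9,0],"dr":[0,0,-3.7]},{"delta_pos":[-0.04,-0.9,0],"dr":[0,0,-3.7]},{"delta_pos":[-0.04,-0.9,0],"dr":[0,0,-3.7]},{"delta_pos":[-0.04,-0.9,0],"dr":[0,0,-3.7]},{"delta_pos":[-0.04,-0.9,0],"dr":[0,0,-3.7]},{"delta_pos":[-0.04,-0.9,0],"dr":[0,0,-3.7]}]'
python3 -m handwheel '[{"delta_pos":[-0.03,-0.9,0],"dr":[0,0,-3.8]},{"delta_pos":[-0.03,-0.9,0],"dr":[0,0,-3.8]},{"delta_pos":[-0.03,-0.9,0],"dr":[0,0,-3.8]},{"delta_pos":[-0.03,-0.9,0],"dr":[0,0,-3.8]},{"delta_pos":[-0.03,-0.9,0],"dr":[0,0,-3.8]},{"delta_pos":[-0.03,-0.9,0],"dr":[0,0,-3.8]},{"delta_pos":[-0.03,-0.9,0],"dr":[0,0,-3.8]},{"delta_pos":[-0.03,-0.9,0],"dr":[0,0,-3.8]},{"delta_pos":[0,0,0],"dr":[0,0,0]},{"delta_pos":[0,0,0],"dr":[0,0,0]}]'
python3 - <<'E'
from h import *
a=shot('wrist','w8');b=shot('side','s8')
print(get_state()['eef_pos'],proj('wrist',[.511,-.2975,.154]),proj('wrist',[.515,-.402,.136]))
cv2.imwrite('pics/c8.png',np.hstack([cv2.resize(a,(400,300)),cv2.resize(b[60:360,200:500],(300,300))])[...,::-1])
E
```

```text
t: 33.1
eef_pos: [0.5268, 0.1314, 0.2476]
ee_rot: [3.14, 0.001, -0.528]
force: [0.9, -0.9, 0.2]
width: 0.0879
gripper_force: 0.0
t: 33.9
eef_pos: [0.5172, -0.0843, 0.2477]
ee_rot: [3.14, 0.001, -1.044]
force: [0.0, -0.1, -0.1]
width: 0.0875
gripper_force: 0.0
t: 34.9
eef_pos: [0.5101, -0.2994, 0.2474]
ee_rot: [3.139, 0.001, -1.573]
force: [-0.0, 0.0, -0.2]
width: 0.0877
gripper_force: 0.0
[ 0.51059529 -0.29864465  0.24815077] [317.9016564  213.57729072] [311.51904078  52.27008889]
```

View pics/c8.png

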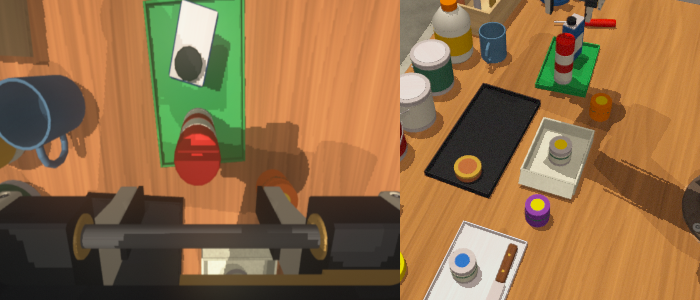

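Both tins stand right and the cap is where predicted. I take the spray can back.

```bash
python3 -m handwheel '[{"delta_pos":[0,0.04,-0.75],"dr":[0,0,0]},{"delta_pos":[0,0,-0.8],"dr":[0,0,0]},{"delta_pos":[0,0,-0.8],"dr":[0,0,0]},{"delta_pos":[0,0,-0.8],"dr":[0,0,0]},{"delta_pos":[0,0,-0.6],"dr":[0,0,0]},{"delta_pos":[0,0,0],"dr":[0,0,0]},{"delta_pos":[0,0,0],"dr":[0,0,0]},{"delta_pos":[0,0,0],"dr":[0,0,0]}]' -1
python3 -m handwheel '[{"delta_pos":[0,0,0],"dr":[0,0,0]},{"delta_pos":[0,0,0],"dr":[0,0,0]},{"delta_pos":[0,0,0],"dr":[0,0,0]},{"delta_pos":[0,0,0],"dr":[0,0,0]},{"delta_pos":[0,0,0],"dr":[0,0,0]},{"delta_pos":[0,0,0],"dr":[0,0,0]}]' 1 25
python3 -m handwheel '[{"delta_pos":[0,0,0.3],"dr":[0,0,0]},{"delta_pos":[0,0,0.7],"dr":[0,0,0]},{"delta_pos":[0,0,0.8],"dr":[0,0,0]},{"delta_pos":[0,0,0.7],"dr":[0,0,0]},{"delta_pos":[0.05,0.15,0],"dr":[0,0,0]},{"delta_pos":[0.15,0.5,0],"dr":[0,0,0]},{"delta_pos":[0.2,0.8,0],"dr":[0,0,0]},{"delta_pos":[0.3,0.9,0],"dr":[0,0,0]},{"delta_pos":[0.3,0.9,0],"dr":[0,0,0]},{"delta_pos":[0.3,0.9,0],"dr":[0,0,0]}]'
python3 -m handwheel '[{"delta_pos":[0.3,0.9,0],"dr":[0,0,0]},{"delta_pos":[0.3,0.9,0],"dr":[0,0,0]},{"delta_pos":[0.3,0.9,0],"dr":[0,0,0]},{"delta_pos":[0.3,0.9,0],"dr":[0,0,0]},{"delta_pos":[0.3,0.8,0],"dr":[0,0,0]},{"delta_pos":[0.2,0.6,0],"dr":[0,0,0]},{"delta_pos":[0.1,0.2,0],"dr":[0,0,0]},{"delta_pos":[0,0,0],"dr":[0,0,0]},{"delta_pos":[0,0,0],"dr":[0,0,0]},{"delta_pos":[0,0,0],"dr":[0,0,0]}]'
```

```text
t: 35.8
eef_pos: [0.5118, -0.2978, 0.1377]
ee_rot: [-3.14, -0.001, -1.571]
force: [-0.0, -0.2, 0.8]
width: 0.0876
gripper_force: 0.0
t: 36.4
eef_pos: [0.5111, -0.298, 0.1364]
ee_rot: [-3.141, -0.0, -1.572]
force: [0.4, -0.5, -0.6]
width: 0.052
gripper_force: 24.9
t: 37.4
eef_pos: [0.5494, -0.1715, 0.21]
ee_rot: [3.139, 0.0, -1.572]
force: [-0.2, 0.0, -2.4]
width: 0.0522
gripper_force: 24.9
t: 38.4
eef_pos: [0.6035, -0.0183, 0.2112]
ee_rot: [3.141, -0.0, -1.573]
force: [-0.0, 0.4, -3.3]
width: 0.0524
gripper_force: 24.9
```

Target (0.6035, −0.0138, 0.1365): shift y by +0.0045 and z by −0.0745.

```bash
python3 -m handwheel '[{"delta_pos":[0,0.15,0],"dr":[0,0,0]},{"delta_pos":[0,0,-0.6],"dr":[0,0,0]},{"delta_pos":[0,0,-0.8],"dr":[0,0,0]},{"delta_pos":[0,0,-0.6],"dr":[0,0,0]},{"delta_pos":[0,0,-0.3],"dr":[0,0,0]},{"delta_pos":[0,0,-0.1],"dr":[0,0,0]},{"delta_pos":[0,0,-0.06],"dr":[0,0,0]},{"delta_pos":[0,0,0],"dr":[0,0,0]},{"delta_pos":[0,0,0],"dr":[0,0,0]}]'
python3 -m handwheel '[{"delta_pos":[0,0,0],"dr":[0,0,0]},{"delta_pos":[0,0,0],"dr":[0,0,0]},{"delta_pos":[0,0,0],"dr":[0,0,0]},{"delta_pos":[0,0,0],"dr":[0,0,0]},{"delta_pos":[0,0,0],"dr":[0,0,0]},{"delta_pos":[0,0,0.5],"dr":[0,0,0]},{"delta_pos":[0,0,1],"dr":[0,0,0]},{"delta_pos":[0,0,1],"dr":[0,0,0]},{"delta_pos":[0,0,0.9],"dr":[0,0,0]},{"delta_pos":[0,0,0],"dr":[0,0,0]}]' -1
```

```text
t: 39.3
eef_pos: [0.6044, -0.0129, 0.1384]
ee_rot: [-3.14, 0.0, -1.572]
force: [-0.3, -0.4, -2.6]
width: 0.0518
gripper_force: 24.9
t: 40.3
eef_pos: [0.606, -0.0128, 0.2441]
ee_rot: [-3.134, 0.001, -1.572]
force: [-0.3, 1.4, -0.2]
width: 0.0877
gripper_force: 0.0
```

```bash
python3 -m handwheel '[{"delta_pos":[-0.21,-0.92,0],"dr":[0,0,-1]},{"delta_pos":[-0.21,-0.92,0],"dr":[0,0,-1]},{"delta_pos":[-0.21,-0.92,0],"dr":[0,0,-1]},{"delta_pos":[-0.21,-0.92,0],"dr":[0,0,-1]},{"delta_pos":[-0.21,-0.92,0],"dr":[0,0,-1]},{"delta_pos":[-0.21,-0.92,0],"dr":[0,0,-1]},{"delta_pos":[-0.21,-0.92,0],"dr":[0,0,-1]}]'
python3 -m handwheel '[{"delta_pos":[-0.21,-0.93,0],"dr":[0,0,-1]},{"delta_pos":[-0.21,-0.93,0],"dr":[0,0,-1]},{"delta_pos":[-0.21,-0.93,0],"dr":[0,0,-1]},{"delta_pos":[-0.21,-0.93,0],"dr":[0,0,-1]},{"delta_pos":[-0.21,-0.93,0],"dr":[0,0,-1]},{"delta_pos":[-0.21,-0.93,0],"dr":[0,0,-1]},{"delta_pos":[-0.21,-0.93,0],"dr":[0,0,-1]},{"delta_pos":[0,0,0],"dr":[0,0,0]},{"delta_pos":[0,0,0],"dr":[0,0,0]}]'
```

```text
t: 41.0
eef_pos: [0.5593, -0.2072, 0.2391]
ee_rot: [3.141, 0.0, -1.695]
force: [0.2, 0.7, 0.2]
width: 0.0878
gripper_force: 0.0
t: 41.9
eef_pos: [0.5153, -0.4018, 0.2387]
ee_rot: [3.141, 0.0, -1.818]
force: [0.3, 0.6, -0.7]
width: 0.0875
gripper_force: 0.0
```

```bash
python3 -m handwheel '[{"delta_pos":[0,0,-0.75],"dr":[0,0,0]},{"delta_pos":[0,0,-0.8],"dr":[0,0,0]},{"delta_pos":[0,0,-0.8],"dr":[0,0,0]},{"delta_pos":[0,0,-0.8],"dr":[0,0,0]},{"delta_pos":[0,0,-0.68],"dr":[0,0,0]},{"delta_pos":[0,0,0],"dr":[0,0,0]},{"delta_pos":[0,0,0],"dr":[0,0,0]},{"delta_pos":[0,0,0],"dr":[0,0,0]}]' -1
python3 -m handwheel '[{"delta_pos":[0,0,0],"dr":[0,0,0]},{"delta_pos":[0,0,0],"dr":[0,0,0]},{"delta_pos":[0,0,0],"dr":[0,0,0]},{"delta_pos":[0,0,0],"dr":[0,0,0]},{"delta_pos":[0,0,0],"dr":[0,0,0]},{"delta_pos":[0,0,0],"dr":[0,0,0]},{"delta_pos":[0,0,0],"dr":[0,0,0]}]' 1 25
python3 -m handwheel '[{"delta_pos":[0,0,0.3],"dr":[0,0,0]},{"delta_pos":[0,0,0.7],"dr":[0,0,0]},{"delta_pos":[0,0,0.8],"dr":[0,0,0]},{"delta_pos":[0,0,0.7],"dr":[0,0,0]},{"delta_pos":[0.05,0.15,0],"dr":[0,0,0]},{"delta_pos":[0.15,0.4,0],"dr":[0,0,0]},{"delta_pos":[0.2,0.7,0],"dr":[0,0,0]},{"delta_pos":[0.26,0.9,0],"dr":[0,0,0]},{"delta_pos":[0.26,0.9,0],"dr":[0,0,0]},{"delta_pos":[0.26,0.9,0],"dr":[0,0,0]}]'
python3 -m handwheel '[{"delta_pos":[0.26,0.9,0],"dr":[0,0,0]},{"delta_pos":[0.26,0.9,0],"dr":[0,0,0]},{"delta_pos":[0.26,0.9,0],"dr":[0,0,0]},{"delta_pos":[0.26,0.9,0],"dr":[0,0,0]},{"delta_pos":[0.2,0.8,0],"dr":[0,0,0]},{"delta_pos":[0.15,0.5,0],"dr":[0,0,0]},{"delta_pos":[0.05,0.2,0],"dr":[0,0,0]},{"delta_pos":[0,0,0],"dr":[0,0,0]},{"delta_pos":[0,0,0],"dr":[0,0,0]},{"delta_pos":[0,0,0],"dr":[0,0,0]}]'
```

```text
t: 42.7
eef_pos: [0.5168, -0.4015, 0.1262]
ee_rot: [-3.14, -0.001, -1.816]
force: [-0.4, -0.3, 0.4]
width: 0.0872
gripper_force: 0.0
t: 43.4
eef_pos: [0.5158, -0.4015, 0.1246]
ee_rot: [-3.142, -0.0, -1.816]
force: [1.7, -1.0, 0.7]
width: 0.0402
gripper_force: 24.9
t: 44.4
eef_pos: [0.5505, -0.2808, 0.1978]
ee_rot: [3.139, 0.0, -1.817]
force: [1.1, -0.3, -3.8]
width: 0.0398
gripper_force: 24.9
t: 45.4
eef_pos: [0.594, -0.1308, 0.1995]
ee_rot: [3.141, -0.0, -1.817]
force: [-0.7, -0.3, -3.4]
width: 0.0402
gripper_force: 24.9
```

```bash
python3 -m handwheel '[{"delta_pos":[0.02,0.12,0],"dr":[0,0,0]},{"delta_pos":[0,0,-0.6],"dr":[0,0,0]},{"delta_pos":[0,0,-0.8],"dr":[0,0,0]},{"delta_pos":[0,0,-0.6],"dr":[0,0,0]},{"delta_pos":[0,0,-0.3],"dr":[0,0,0]},{"delta_pos":[0,0,-0.1],"dr":[0,0,0]},{"delta_pos":[0,0,-0.07],"dr":[0,0,0]},{"delta_pos":[0,0,0],"dr":[0,0,0]},{"delta_pos":[0,0,0],"dr":[0,0,0]}]'
python3 -m handwheel '[{"delta_pos":[0,0,0],"dr":[0,0,0]},{"delta_pos":[0,0,0],"dr":[0,0,0]},{"delta_pos":[0,0,0],"dr":[0,0,0]},{"delta_pos":[0,0,0],"dr":[0,0,0]},{"delta_pos":[0,0,0],"dr":[0,0,0]},{"delta_pos":[0,0,0.5],"dr":[0,0,0]},{"delta_pos":[0,0,1],"dr":[0,0,0]},{"delta_pos":[0,0,1],"dr":[0,0,0]},{"delta_pos":[0,0,1],"dr":[0,0,0]},{"delta_pos":[0,0,0.5],"dr":[0,0,0]}]' -1
python3 -m handwheel '[{"delta_pos":[-0.3,-0.9,0],"dr":[0,0,0]},{"delta_pos":[-0.3,-0.9,0],"dr":[0,0,0]},{"delta_pos":[-0.3,-0.9,0],"dr":[0,0,0]},{"delta_pos":[-0.3,-0.9,0],"dr":[0,0,0]},{"delta_pos":[-0.3,-0.9,0],"dr":[0,0,0]},{"delta_pos":[-0.3,-0.9,0],"dr":[0,0,0]},{"delta_pos":[-0.3,-0.9,0],"dr":[0,0,0]},{"delta_pos":[-0.3,-0.9,0],"dr":[0,0,0]},{"delta_pos":[-0.3,-0.9,0],"dr":[0,0,0]},{"delta_pos":[0,0,0],"dr":[0,0,0]}]'
python3 -m handwheel '[{"delta_pos":[0,0,0],"dr":[0,0,0]},{"delta_pos":[0,0,0],"dr":[0,0,0]},{"delta_pos":[0,0,0],"dr":[0,0,0]}]'
python3 - <<'E'
from h import *
b=shot('side','s9');a=shot('top','t9')
R=lambda n:cv2.cvtColor(cv2.imread(f'pics/{n}.png'),cv2.COLOR_BGR2RGB)
for n,z in(('spray_can_center',.079),('solvent_can_center',.07),('wax_tin_center',.016),('knife_center',.011)):
    for c in('side','top'): print(n,c,[ray(c,d['location'],z).round(3)[:2] for d in mark_of(c,n)[:1]])
cv2.imwrite('pics/c9.png',np.hstack([cv2.resize(b[80:380,200:460],(390,450)),cv2.resize(R('side0')[80:380,200:460],(390,450))])[...,::-1])
E
```

```text
t: 46.3
eef_pos: [0.5955, -0.1264, 0.1264]
ee_rot: [-3.14, 0.0, -1.816]
force: [-0.8, 0.1, -3.7]
width: 0.0398
gripper_force: 24.9
t: 47.3
eef_pos: [0.596, -0.1265, 0.2487]
ee_rot: [-3.138, 0.001, -1.816]
force: [0.9, 0.6, 0.8]
width: 0.0876
gripper_force: 0.0
t: 48.3
eef_pos: [0.5127, -0.3719, 0.2453]
ee_rot: [3.141, -0.0, -1.819]
force: [-0.3, -0.0, 0.4]
width: 0.0875
gripper_force: 0.0
t: 48.6
eef_pos: [0.5143, -0.3686, 0.2457]
ee_rot: [-3.141, 0.0, -1.815]
force: [-0.1, 0.5, -0.4]
width: 0.0875
gripper_force: 0.0
spray_can_center side [array([ 0.598, -0.016])]
spray_can_center top [array([ 0.612, -0.008])]
solvent_can_center side [array([ 0.603, -0.127])]
solvent_can_center top [array([ 0.603, -0.13 ])]
wax_tin_center side [array([0.638, 0.103])]
wax_tin_center top [array([0.643, 0.106])]
knife_center side [array([0.458, 0.347])]
knife_center top [array([0.453, 0.352])]
```

View pics/c9.png

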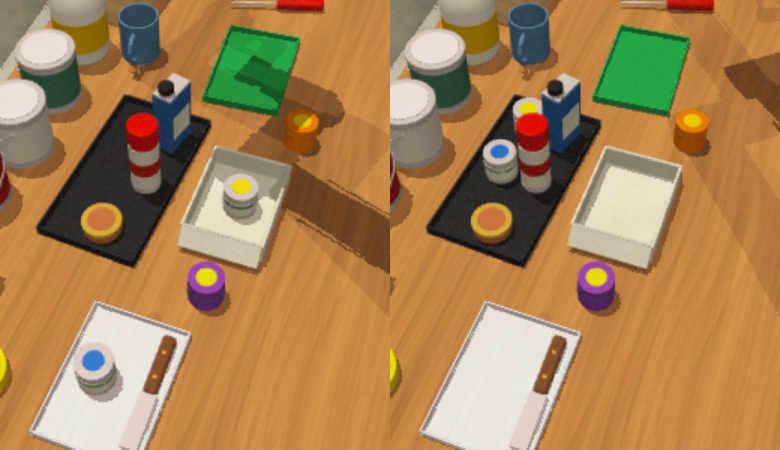

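The before and after views match. Both cans are back upright at the same pixels, the blue-dot (full) tin is on the job tray, the yellow-dot (empty) tin is in the carton, and the wax tin and knife have not moved.

```bash
python3 -c "
from station import job_done; print(job_done())"
```

```text
the job is handed in; nothing more can be done
None
```

The job is handed in at about 49 s of the 144 s limit: the full tin (tin_a, blue dot) stands on the job tray beside the knife, the empty one (tin_b, yellow dot) is in the carton, both cans are back upright where they stood, and the wax tin and knife look unmoved in the last pictures.

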